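Start the kitchen timers in order

TASK

Breakfast is going on: start the three press-top kitchen timers in cooking order, first the red one, then the yellow one, then the blue one. Tap each coloured dome gently down with a fingertip until it stays down. Do not lift the timers, tip them or push them about, leave everything else on the worktop where it stands, and finish with the hand clear.

Things in the scene. Friction and masses are not known exactly. Their poses are not given: they have to be found in the camera images.
- timer_red: kitchen timer with the red dome: a round white puck (68 mm across, 39 mm high with its steel collar, about 0.25 kg) standing loose on the worktop; origin at the centre of its underside, z up. Nothing is marked on it but ticks; only the colour of its dome tells it apart.
- plunger_red (a joint): how far the plunger under the red dome is pushed in (m): 0 out, 0.010 fully down. It slides straight down against a steady drag of about 3 N, with no spring: it stays where it is left, which starts the timer. The dome itself is a cushion on the plunger that gives up to 4 mm (2 N per mm) and comes back, so at the end of the stroke the force rises gradually at first.
- top_red (a point): the middle of the top of the red dome (45 mm across, flat in the middle 24 mm), which moves with it: 55 mm above the timer's underside when out, 45 mm when down and let go
- timer_yellow: kitchen timer with the yellow dome: a round white puck (68 mm across, 39 mm high with its steel collar, about 0.25 kg) standing loose on the worktop; origin at the centre of its underside, z up. Nothing is marked on it but ticks; only the colour of its dome tells it apart.
- plunger_yellow (a joint): how far the plunger under the yellow dome is pushed in (m): 0 out, 0.010 fully down. It slides straight down against a steady drag of about 3 N, with no spring: it stays where it is left, which starts the timer. The dome itself is a cushion on the plunger that gives up to 4 mm (2 N per mm) and comes back, so at the end of the stroke the force rises gradually at first.
- top_yellow (a point): the middle of the top of the yellow dome (45 mm across, flat in the middle 24 mm), which moves with it: 55 mm above the timer's underside when out, 45 mm when down and let go
- timer_blue: kitchen timer with the blue dome: a round white puck (68 mm across, 39 mm high with its steel collar, about 0.25 kg) standing loose on the worktop; origin at the centre of its underside, z up. Nothing is marked on it but ticks; only the colour of its dome tells it apart.
- plunger_blue (a joint): how far the plunger under the blue dome is pushed in (m): 0 out, 0.010 fully down. It slides straight down against a steady drag of about 3 N, with no spring: it stays where it is left, which starts the timer. The dome itself is a cushion on the plunger that gives up to 4 mm (2 N per mm) and comes back, so at the end of the stroke the force rises gradually at first.
- top_blue (a point): the middle of the top of the blue dome (45 mm across, flat in the middle 24 mm), which moves with it: 55 mm above the timer's underside when out, 45 mm when down and let go
- salt_mill: bystander: slim turned pale-grey mill, 29 mm wide, 97 mm high, standing among the timers; loose; origin at its underside
- spice_b: bystander: spice jar with a dark cap and green label, 44 mm across, 105 mm high, standing among the timers; loose; origin at its underside
- lemon_0: bystander: lemon, 71x53x51 mm, lying at the back; loose; origin at its underside
- spice_a: bystander: spice jar with a mustard-yellow cap, 42 mm across, 96 mm high, at the back on the right; loose; origin at its underside
- sugar_pot: bystander: white lidded sugar pot, 77x77x88 mm, at the back; loose; origin at its underside
Mind the look-alikes: they are no part of the job. Leave any turquoise look-alike of the timer_yellow alone.

How it is judged:
On the way, in this order (a step that is already met when the one before it is completed fails the run):
1. the red dome is pushed down, with the later ones still out (value of joint plunger_red above 0.006 m and value of joint each of plunger_yellow, plunger_blue below 0.003 m), for 0.1 s.
2. the yellow dome is pushed down, with the later ones still out (value of joint plunger_yellow above 0.006 m and value of joint plunger_blue below 0.003 m), for 0.1 s.
3. the blue dome is pushed down (value of joint plunger_blue above 0.006 m), for 0.1 s.
At the end, for the whole second after the job is handed in: All three domes are pushed in by more than 6 of their 10 mm, pressed in the order red, yellow, blue; each timer stands upright (within 0.1 rad), at rest and within 30 mm of where it stood, and no bystander has moved by 30 mm or more (value of joint each of plunger_red, plunger_yellow, plunger_blue above 0.006 m and distance of each of timer_red, timer_yellow, timer_blue, salt_mill, spice_b, lemon_0, spice_a, sugar_pot from where it was at the start of the episode below 0.03 m and angle between each of timer_red, timer_yellow, timer_blue's own z axis and vertical below 0.1 rad and linear speed of each of timer_red, timer_yellow, timer_blue below 0.02 m/s); the robot touches nothing.
It fails at once if a timer is pressed or hit with more than 20 N (contact force between any of the fingers, the arm and timer_red above 20 N or contact force between any of the fingers, the arm and timer_yellow above 20 N or contact force between any of the fingers, the arm and timer_blue above 20 N).
It fails at once if a timer is lifted more than 8 mm (height (world z) of any of timer_red, timer_yellow, timer_blue above 0.008 m).
It fails at once if a timer is tipped by more than 0.3 rad (angle between any of timer_red, timer_yellow, timer_blue's own z axis and vertical above 0.3 rad).
It fails at once if a timer is pushed more than 30 mm from its place (distance of any of timer_red, timer_yellow, timer_blue from where it was at the start of the episode above 0.03 m).
It fails at once if a bystander is moved by more than 30 mm (distance of any of salt_mill, spice_b, lemon_0, spice_a, sugar_pot from where it was at the start of the episode above 0.03 m).
It also fails if it takes over 58 s, if anything falls off the work surface, if the arm or the gripper's body presses on something with over 40 N, if the wrist force passes 120 N, or if a joint passes its speed limit or range.

ROBOT

A 6-joint arm with a two-finger parallel gripper is mounted at the origin on the work surface; the furniture and walls round the work are solid. World frame = base frame: x ahead of the robot, y to its left, z up, the work surface at z = 0. Lengths are in m, angles in rad, forces in N, time in s.
With the tool pointing down it reaches from about 0.275 to 0.825 m from the base axis. Payload 5.2 kg.
Tool frame: the origin (TCP) lies midway between the tips of the shut fingers; the grasp point (between the pads) lies 19 mm behind it (r.grip_point_offset is the distance from the TCP to the grasp point, in m); y points along the fingers, x is the direction in which the jaws open and shut, and the axes are right-handed (so a half turn about y gives the same grasp; the last joint's range is limited). The gripper opens to 93 mm and grips with 3 to 60 N. Pads are 15 mm wide; open, the fingers measure 128 mm over their backs; the gripper's body (75 mm by 188 mm) begins 65 mm behind the grasp point.
Start: joints at [-1.551, 0.259, 1.535, -0, 1.348, -0.203], TCP at [0.122, -0.536, 0.219] pointing down, gripper open.
Joint ranges: [-3.14, 3.14], [-0.91, 2.08], [0.19, 2.58], [-1.22, 4.36], [0.22, 2.71], [-3.12, 3.12]. Speed limits (rad/s): [2.57, 2.57, 3.14, 3.14, 3.14, 3.14].

INTERFACE

Orientations are given as a unit quaternion [w, x, y, z].
In Python, from plant import r, viewer gives the robot as it stands.
- The arm moves only by the shell command python3 -m crank 'ROWS' [FORCE]. ROWS is JSON, a list of rows, each a list of 3 entries, a list of its own where there are three numbers: the shift along the tool's x, y, z in cm, then the turn, a rotation vector about the tool's x, y, z in degrees, then the gripper command: -1 is shut, 1 is fully open, values between are in proportion. In form: [[[dx, dy, dz], [rx, ry, rz], grip], ...]. A call has 1 to 8 rows; each row is the pose to reach, as a shift and turn from the pose commanded when the call began, along the tool's axes at that moment; what a row does not reach only later rows make up. A row lasts 1/12 s, in which the tool goes at most 41.7 mm and 7.16 degrees, less where a joint would pass 70% of its speed; a pose out of reach is approached as far as the arm can. A call with a gripper value outside its range is refused whole. The fingers move at their own pace and stop on an object; FORCE is the grip in N (left out, the last holds). Time passes only in rows, so rows that repeat a pose let the fingers close. It gives the time, the measured TCP pose, the force and the opening at its end, in the units of the state.
- r.read_state(): the state, without advancing time (a new reading comes with each control period).
- viewer.capture(name): name is "side" or "top" or "wrist"; returns (picture, depth): 384x512x3 uint8, red, green, blue; 384x512 float32, m along the optical axis (not along the pixel's ray), 0 where there is no reading.
- viewer.calibration(name): a dict with "K" (3x3 intrinsics, pixels), "R" (3x3) and "t" (3): a world point X has camera coordinates R X + t; the wrist camera has in their place "mount" (4x4, takes a point from camera to tool coordinates, whose origin is the TCP and whose axes are the tool frame's). Camera axes: x right, y down, z forward; pixel columns grow to the right and rows downward; lengths in m; the calibration is good to about 2 mm. A picture is of the moment at which its call begins: read the wrist's pose just before it. calibration takes no time and is no camera call.
- r.finish_job(): hands the job in, once; it reports no verdict.
The state is a dict: "time_s": time; "qpos": joint angles; "qd": joint speeds; "tau": joint torques, N m; "tcp_pos": TCP position; "tcp_rot": TCP orientation; "force": force on the tool from outside, world axes, zero at the start; "ft_torque": the same for the moment, N m; "opening": finger opening in m.
Only numpy, scipy, OpenCV 4.12 (cv2) and the standard library are available. Lean on these libraries where they do the work, as an engineer would, in place of code of your own. Each camera call takes 0.05 s, during which the arm holds its last target. There are 200 camera calls.

## Working session

There is one attempt and no reset: what is moved stays moved. The work goes in short steps, Python scripts to look and compute and a shell command to move; the robot and the scene stay as the last step left them, time stands still between calls to the robot, and variables do not carry over. Pictures are saved under pics/ and viewed, about 8 in all and at most 12, crops included, and the job is handed in when it is done.

```bash
mkdir -p pics; ls; cat > h.py <<'E'
import numpy as np, cv2, json
from plant import r, viewer
def cap(n):
    s=r.read_state(); im,d=viewer.capture(n); c=viewer.calibration(n); return s,im,d,c
def save(n,im): cv2.imwrite('pics/'+n,cv2.cvtColor(im,cv2.COLOR_RGB2BGR))
E
python3 - <<'E'
from h import *
ims=[]
for n in ("top","side"):
    s,im,d,c=cap(n); save(n+'.png',im); np.savez(n+'.npz',im=im,d=d,**c); print(n,c)
print(s)
E
```

```text
pics
top {'K': array([[452.08703199,   0.        , 253.50915374],
       [  0.        , 452.08703199, 189.11883449],
       [  0.        ,   0.        ,   1.        ]]), 'R': array([[-0.01631081, -0.99985678,  0.00451308],
       [-0.99105835,  0.01556913, -0.13251771],
       [ 0.13242846, -0.0066342 , -0.99117036]]), 't': array([-0.06555255,  0.51490392,  0.95197587])}
side {'K': array([[396.40394429,   0.        , 250.9259252 ],
       [  0.        , 396.40394429, 190.05386803],
       [  0.        ,   0.        ,   1.        ]]), 'R': array([[-0.92688085,  0.37532416, -0.00486496],
       [ 0.33184782,  0.81331944, -0.47790011],
       [-0.17541069, -0.44457089, -0.87840071]]), 't': array([ 0.48102916, -0.10585392,  0.95881519])}
{'time_s': 0.05, 'qpos': array([-1.55079923e+00,  2.59327463e-01,  1.53603023e+00,  1.00600318e-05,
        1.34799912e+00, -2.02765947e-01]), 'qd': array([-1.90018182e-04, -4.53155058e-05, -2.40664123e-03,  1.55264032e-03,
        7.42544727e-04,  9.76162081e-04]), 'tau': array([ 3.63299579e-03, -4.38600647e+01, -2.84956026e+01,  7.21620466e-02,
        3.60296143e-02, -5.51391884e-05]), 'tcp_pos': array([ 0.12154298, -0.53586728,  0.21784728]), 'tcp_rot': array([ 0.55295839, -0.55199505,  0.44172279, -0.44093022]), 'force': array([ 0.82852154, -0.34499148, -0.36601539]), 'ft_torque': array([-0.03081993,  0.01311311, -0.00909147]), 'opening': 0.09282907228096153}
```

View pics/top.png

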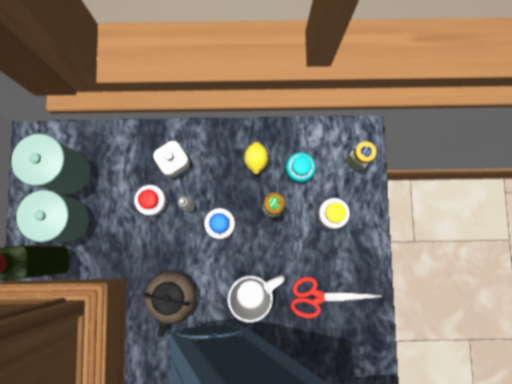

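View pics/side.png

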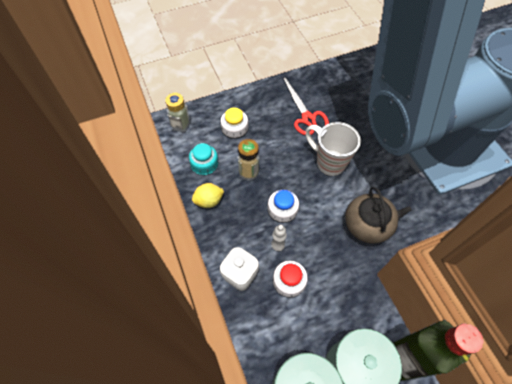

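The top view shows red at (149,199), blue at (219,223), yellow at (336,212) and the turquoise look-alike at (300,167). The mill (186,203) stands between red and blue, and the spice jar (274,204) between blue and yellow. There is also wooden furniture at the far side and at the lower left.

```bash
cat > m.py <<'E'
from h import *
def ray(c,u,v,z):
    d=c['R'].T@np.linalg.inv(c['K'])@[u,v,1]; o=-c['R'].T@c['t']; return o+d*(z-o[2])/d[2]
def domes(im):
    h=cv2.cvtColor(im,cv2.COLOR_RGB2HSV); out={}
    for k,(a,b) in dict(red=(0,6),yellow=(22,32),blue=(102,118)).items():
        m=cv2.inRange(h,(a,150,120),(b,255,255))
        if k=='red': m|=cv2.inRange(h,(174,150,120),(180,255,255))
        n,_,st,ce=cv2.connectedComponentsWithStats(m)
        out[k]=[(st[i,4],*ce[i].round(1)) for i in range(1,n) if st[i,4]>60]
    return out
E
python3 - <<'E'
from m import *
for n in('top','side'):
    f=np.load(n+'.npz'); c={k:f[k] for k in('K','R','t')}
    for k,l in domes(f['im']).items():
        for a,u,v in l: print(n,k,a,u,v,ray(c,u,v,.05).round(3))
    if n=='top':
        d=f['d']; v,u=np.mgrid[:384,:512]
        P=np.stack([(u-c['K'][0,2])/c['K'][0,0]*d,(v-c['K'][1,2])/c['K'][1,1]*d,d],-1)
        W=(P-c['t'])@c['R']
        for uu,vv in [(149,199),(219,223),(336,212),(300,167),(186,203),(274,204),(172,158),(256,157),(365,152),(300,100),(300,60),(330,30),(60,40),(40,150),(45,215),(40,262),(110,290),(60,340),(170,290),(250,298)]: print(uu,vv,W[vv,uu].round(3))
f=np.load('top.npz')
print(viewer.calibration('wrist'))
from scipy.spatial.transform import Rotation as R
q=r.read_state()['tcp_rot']; print(R.from_quat(np.r_[q[1:],q[0]]).as_matrix().round(3))
E
```

```text
top red 270 147.6 198.8 [0.494 0.153 0.05 ]
top red 681 307.4 297.8 [ 0.282 -0.182  0.05 ]
top yellow 498 255.8 157.6 [ 0.581 -0.08   0.05 ]
top yellow 109 362.3 155.3 [ 0.582 -0.311  0.05 ]
top yellow 255 335.4 212.3 [ 0.459 -0.248  0.05 ]
top blue 273 218.8 222.8 [0.441 0.001 0.05 ]
149 199 [0.493 0.149 0.054]
219 223 [0.44  0.    0.056]
336 212 [ 0.459 -0.248  0.056]
300 167 [ 0.558 -0.174  0.054]
186 203 [0.481 0.066 0.082]
274 204 [ 0.473 -0.114  0.106]
172 158 [0.578 0.098 0.07 ]
256 157 [ 0.582 -0.08   0.051]
365 152 [ 0.579 -0.305  0.097]
300 100 [ 0.657 -0.162  0.202]
300 60 [ 0.713 -0.158  0.253]
330 30 [ 0.698 -0.186  0.392]
60 40 [0.683 0.201 0.401]
40 150 [0.581 0.338 0.154]
45 215 [0.457 0.336 0.125]
40 262 [0.366 0.334 0.141]
110 290 [0.31  0.207 0.119]
60 340 [0.247 0.236 0.275]
170 290 [0.305 0.099 0.077]
250 298 [ 0.279 -0.062  0.005]
side red 301 308.9 119.6 [ 0.303 -0.169  0.05 ]
side red 356 290.8 274.3 [0.499 0.154 0.05 ]
side yellow 193 233.8 115.1 [ 0.462 -0.249  0.05 ]
side yellow 241 206.1 194.5 [ 0.593 -0.071  0.05 ]
side blue 287 283.8 199.4 [0.445 0.002 0.05 ]
{'K': array([[342.02257693,   0.        , 257.65402758],
       [  0.        , 342.02257693, 194.69848552],
       [  0.        ,   0.        ,   1.        ]]), 'mount': array([[ 9.99999740e-01, -2.16423446e-04,  6.88226709e-04,
        -1.25186927e-04],
       [-7.21375746e-04, -2.85947794e-01,  9.58244926e-01,
        -1.65762028e-01],
       [-1.05897598e-05, -9.58245173e-01, -2.85947876e-01,
         7.99914138e-02],
       [ 0.00000000e+00,  0.00000000e+00,  0.00000000e+00,
         1.00000000e+00]])}
[[ 0.221 -0.     0.975]
 [-0.975  0.002  0.221]
 [-0.002 -1.     0.   ]]
```

```bash
python3 -m crank '[[[-29,0,26],[0,0,0],-1],[[-29,0,26],[0,0,0],-1],[[-29,0,26],[0,0,0],-1],[[-29,0,26],[0,0,0],-1],[[-29,0,26],[0,0,0],-1],[[-29,0,26],[0,0,0],-1],[[-29,0,26],[0,0,0],-1],[[-29,0,26],[0,0,0],-1]]' 10
```

```text
time_s: 0.77
tcp_pos: [0.284, -0.2431, 0.2185]
tcp_rot: [0.552, -0.552, 0.442, -0.442]
force: [0.7, -0.1, -0.2]
opening: 0.0443
```

```bash
python3 -m crank '[[[-34,0,29.4],[0,0,0],-1],[[-34,0,29.4],[0,0,0],-1],[[-34,0,29.4],[0,0,0],-1],[[-34,0,29.4],[0,0,0],-1],[[-34,0,29.4],[0,0,0],-1],[[-34,0,29.4],[0,0,0],-1],[[-34,0,29.4],[0,0,0],-1],[[-34,0,29.4],[0,0,0],-1]]'
```

```text
time_s: 1.43
tcp_pos: [0.4409, 0.0512, 0.2185]
tcp_rot: [-0.553, 0.553, -0.441, 0.441]
force: [1.7, -1.2, -0.2]
opening: 0.0003
```

```bash
python3 -m crank '[[[-8.7,0,7.6],[0,0,0],-1],[[-8.7,0,7.6],[0,0,0],-1],[[-8.7,0,7.6],[0,0,0],-1],[[-8.7,8,7.6],[0,0,0],-1],[[-8.7,8,7.6],[0,0,0],-1],[[-8.7,8,7.6],[0,0,0],-1]]'
cat >> m.py <<'E'
from scipy.spatial.transform import Rotation as Ro
def wrist(name=None,z=.05):
    s,im,d,c=cap('wrist'); q=s['tcp_rot']; A=Ro.from_quat(np.r_[q[1:],q[0]]).as_matrix()
    M=c['mount']; Rw=A@M[:3,:3]; o=A@M[:3,3]+s['tcp_pos']
    cc=dict(K=c['K'],R=Rw.T,t=-Rw.T@o)
    print('tcp',s['tcp_pos'].round(4),'F',s['force'].round(2))
    for k,l in domes(im).items():
        for a,u,v in l:
            p=ray(cc,u,v,z); print(k,a,u,v,p.round(4),'tool cm',(A.T@(p-s['tcp_pos'])*100).round(2))
    if name: save(name,im)
    return s,im,d,cc
E
python3 -c "
from m import *
wrist('w1.png')"
```

```text
time_s: 1.93
tcp_pos: [0.4901, 0.1509, 0.1317]
tcp_rot: [-0.549, 0.556, -0.444, 0.437]
force: [-1.9, -0.8, -1.0]
opening: 0.0007
tcp [0.4901 0.1509 0.1317] F [-1.87 -0.84 -0.98]
red 1393 257.6 180.1 [0.5061 0.1547 0.05  ] tool cm [0.   8.14 1.76]
blue 1834 420.7 289.2 [0.4453 0.0026 0.05  ] tool cm [13.47  8.24 -7.55]
```

View pics/w1.png

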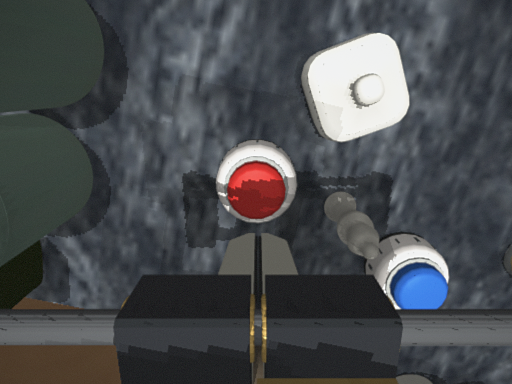

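The wrist view shows the red dome at about (257,188), part of it in the hand's shadow. The fingertips are at (257,240) and the blue dome at (419,288). The arm was still settling, so I'll lower the brightness threshold and measure again.

```bash
sed -i 's/150,120)/150,50)/g' m.py; python3 -c "
from m import *
wrist();wrist()"
```

```text
tcp [0.4919 0.1506 0.1351] F [-0.36  0.57  0.66]
red 2477 255.0 190.9 [0.4986 0.1543 0.05  ] tool cm [-0.2   8.5   0.82]
blue 2095 416.2 287.3 [0.4466 0.0046 0.05  ] tool cm [13.24  8.56 -7.57]
tcp [0.4943 0.1505 0.1378] F [ 0.25  0.17 -0.08]
red 2411 254.1 193.3 [0.4986 0.1542 0.05  ] tool cm [-0.27  8.78  0.55]
blue 2012 413.8 288.2 [0.4468 0.0046 0.05  ] tool cm [13.18  8.81 -7.81]
```

```bash
python3 -m crank '[[[-0.2,1.5,0.2],[0,0,0],-1],[[-0.2,3,0.2],[0,0,0],-1],[[-0.2,4.5,0.2],[0,0,0],-1],[[-0.2,5.5,0.2],[0,0,0],-1],[[-0.2,6,0.2],[0,0,0],-1],[[-0.2,6,0.2],[0,0,0],-1],[[-0.2,6,0.2],[0,0,0],-1]]'; python3 -c "
from m import *
wrist('w2.png')"
```

```text
time_s: 2.67
tcp_pos: [0.4979, 0.1528, 0.0798]
tcp_rot: [0.553, -0.552, 0.441, -0.442]
force: [-0.5, 0.8, 0.4]
opening: 0.0005
tcp [0.4979 0.1528 0.0798] F [-0.49  0.79  0.41]
red 2637 254.9 217.1 [0.5048 0.1561 0.05  ] tool cm [-0.17  2.98  0.74]
blue 1361 452.5 356.7 [ 4.344e-01 -4.000e-04  5.000e-02] tool cm [13.54  2.97 -9.58]
```

View pics/w2.png

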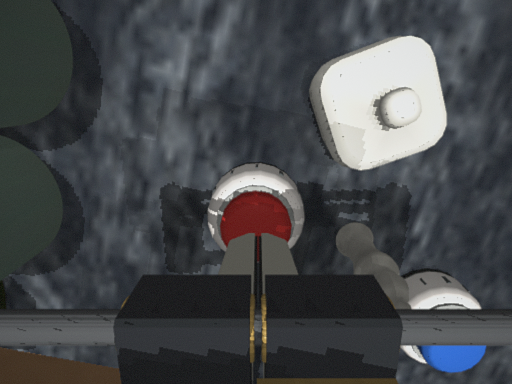

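```bash
python3 -m crank '[[[-0.1,1,0],[0,0,0],-1],[[-0.1,1.8,0],[0,0,0],-1],[[-0.1,2.0,0],[0,0,0],-1],[[-0.1,2.2,0],[0,0,0],-1],[[-0.1,2.4,0],[0,0,0],-1],[[-0.1,2.6,0],[0,0,0],-1],[[-0.1,2.8,0],[0,0,0],-1],[[-0.1,2.8,0],[0,0,0],-1]]'; python3 -c "
from h import *
s=r.read_state();print(s['tcp_pos'],s['force'])"
```

```text
time_s: 3.38
tcp_pos: [0.4966, 0.1539, 0.0504]
tcp_rot: [-0.552, 0.553, -0.441, 0.441]
force: [-1.1, 0.6, 2.6]
opening: 0.0005
[0.49659755 0.15392416 0.05042171] [-1.08579391  0.5768522   2.55484952]
```

Contact as expected, at about 3 N. I'll carry on to z≈0.043.

```bash
python3 -m crank '[[[0,0.2,0],[0,0,0],-1],[[0,0.4,0],[0,0,0],-1],[[0,0.6,0],[0,0,0],-1],[[0,0.7,0],[0,0,0],-1],[[0,0.75,0],[0,0,0],-1],[[0,0.75,0],[0,0,0],-1]]'
```

```text
time_s: 3.88
tcp_pos: [0.4969, 0.1539, 0.0432]
tcp_rot: [0.553, -0.552, 0.441, -0.441]
force: [-2.5, 0.2, 4.1]
opening: 0.0005
```

```bash
python3 -m crank '[[[0,-1,0],[0,0,0],-1],[[0,-3,0],[0,0,0],-1],[[0,-7,0],[0,0,0],-1],[[0,-11,0],[0,0,0],-1],[[0,-13,0],[0,0,0],-1],[[0,-13,0],[0,0,0],-1],[[0,-13,0],[0,0,0],-1],[[0,-13,0],[0,0,0],-1]]';  python3 -c "
from m import *
s,im,d,c=wrist(z=.045)
save('w3.png',im[80:330,120:512])
v,u=193,254
# height profile through dome column
P=np.stack([(np.full(384,254)-c['K'][0,2])/c['K'][0,0]*d[:,254],(np.arange(384)-c['K'][1,2])/c['K'][1,1]*d[:,254],d[:,254]],-1)
W=(P-c['t'])@c['R']
print(W[150:240:5].round(3))"
```

```text
time_s: 4.55
tcp_pos: [0.4962, 0.1538, 0.1725]
tcp_rot: [-0.552, 0.553, -0.442, 0.441]
force: [0.0, 1.1, -0.3]
opening: 0.0004
tcp [0.4962 0.1538 0.1725] F [ 0.01  1.08 -0.3 ]
red 1682 257.6 183.9 [0.4985 0.1543 0.045 ] tool cm [ 0.   12.75  0.25]
red 328 491.6 377.6 [ 0.3453 -0.1362  0.045 ] tool cm [ 24.95  12.77 -21.11]
blue 1693 400.3 272.5 [0.4429 0.0012 0.045 ] tool cm [13.71 12.76 -8.56]
[[ 0.525  0.164  0.033]
 [ 0.521  0.163  0.036]
 [ 0.518  0.162  0.038]
 [ 0.514  0.161  0.042]
 [ 0.51   0.16   0.043]
 [ 0.506  0.159  0.045]
 [ 0.501  0.158  0.044]
 [ 0.497  0.157  0.045]
 [ 0.492  0.156  0.045]
 [ 0.488  0.155  0.045]
 [ 0.483  0.154  0.044]
 [ 0.478  0.153  0.044]
 [ 0.471  0.151  0.036]
 [ 0.453  0.148  0.   ]
 [ 0.447  0.147 -0.001]
 [ 0.442  0.145 -0.   ]
 [ 0.436  0.144 -0.002]
 [ 0.505  0.158  0.175]]
```

View pics/w3.png

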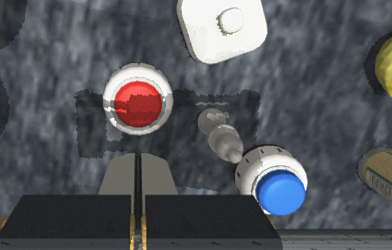

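The red dome's top now sits at 0.045 m, so it is down. The crop shows it at (138,103), with the timer upright and in place. Next is yellow.

```bash
python3 -m crank '[[[38.4,0,-12.4],[0,0,0],-1],[[38.4,0,-12.4],[0,0,0],-1],[[38.4,0,-12.4],[0,0,0],-1],[[38.4,0,-12.4],[0,0,0],-1],[[38.4,0,-12.4],[0,0,0],-1],[[38.4,0,-12.4],[0,0,0],-1],[[38.4,0,-12.4],[0,0,0],-1],[[38.4,0,-12.4],[0,0,0],-1]]'
```

```text
time_s: 5.27
tcp_pos: [0.4655, -0.1795, 0.1714]
tcp_rot: [-0.552, 0.553, -0.443, 0.44]
force: [1.4, -0.5, -0.5]
opening: 0.0007
```

```bash
python3 -m crank '[[[4,0,-1.3],[0,0,0],-1],[[6.6,0,-2.1],[0,0,0],-1],[[6.6,2,-2.1],[0,0,0],-1],[[6.6,3.5,-2.1],[0,0,0],-1],[[6.6,3.5,-2.1],[0,0,0],-1],[[6.6,3.5,-2.1],[0,0,0],-1],[[6.6,3.5,-2.1],[0,0,0],-1],[[6.6,3.5,-2.1],[0,0,0],-1]]';  python3 -c "
from m import *
wrist('w4.png')"
```

```text
time_s: 5.93
tcp_pos: [0.4616, -0.2469, 0.1387]
tcp_rot: [-0.553, 0.553, -0.441, 0.441]
force: [0.4, -0.3, 0.4]
opening: 0.0005
tcp [ 0.4616 -0.2469  0.1387] F [ 0.38 -0.34  0.35]
yellow 765 69.1 10.0 [ 0.5633 -0.0947  0.05  ] tool cm [-12.6    8.87  13.29]
yellow 2316 260.2 198.7 [ 0.4629 -0.2488  0.05  ] tool cm [0.2  8.87 0.08]
```

View pics/w4.png

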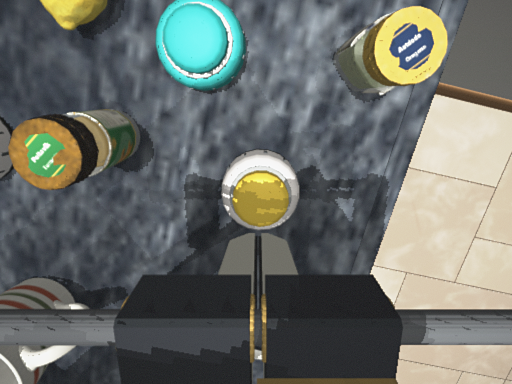

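The yellow dome is at (260,199), directly under the fingers and about 2 mm off in tool x. The spice jars are well clear. Now I'll descend.

```bash
python3 -m crank '[[[0.2,2,0],[0,0,0],-1],[[0.2,4,0],[0,0,0],-1],[[0.2,6,0],[0,0,0],-1],[[0.2,7.2,0],[0,0,0],-1],[[0.2,7.8,0],[0,0,0],-1],[[0.2,8,0],[0,0,0],-1],[[0.2,8,0],[0,0,0],-1]]' && python3 -m crank '[[[0,0.2,0],[0,0,0],-1],[[0,0.4,0],[0,0,0],-1],[[0,0.6,0],[0,0,0],-1],[[0,0.8,0],[0,0,0],-1]]'
```

```text
time_s: 6.57
tcp_pos: [0.4619, -0.2491, 0.0585]
tcp_rot: [-0.553, 0.553, -0.441, 0.441]
force: [-0.1, 0.3, 0.2]
opening: 0.0004
time_s: 6.9
tcp_pos: [0.4623, -0.2496, 0.0509]
tcp_rot: [0.552, -0.552, 0.441, -0.442]
force: [0.3, -0.5, 2.6]
opening: 0.0006
```

```bash
python3 -m crank '[[[0,0.2,0],[0,0,0],-1],[[0,0.4,0],[0,0,0],-1],[[0,0.6,0],[0,0,0],-1],[[0,0.7,0],[0,0,0],-1],[[0,0.75,0],[0,0,0],-1],[[0,0.75,0],[0,0,0],-1]]'; python3 -m crank '[[[0,-1,0],[0,0,0],-1],[[0,-3,0],[0,0,0],-1],[[0,-7,0],[0,0,0],-1],[[0,-11,0],[0,0,0],-1],[[0,-13,0],[0,0,0],-1],[[0,-13,0],[0,0,0],-1],[[0,-13,0],[0,0,0],-1],[[0,-13,0],[0,0,0],-1]]';  cat >> m.py <<'E'
def top(u,v,d,c):
    dd=np.median(d[v-3:v+4,u-3:u+4]); p=np.linalg.inv(c['K'])@[u,v,1]*dd; return ((p-c['t'])@c['R']).round(4)
E
python3 -c "
from m import *
s,im,d,c=wrist(z=.045); print(top(257,184,d,c))"
```

```text
time_s: 7.4
tcp_pos: [0.462, -0.2494, 0.0429]
tcp_rot: [0.552, -0.552, 0.441, -0.442]
force: [2.1, -1.0, 5.0]
opening: 0.0005
time_s: 8.07
tcp_pos: [0.4604, -0.2481, 0.1715]
tcp_rot: [0.553, -0.552, 0.442, -0.44]
force: [-0.0, 0.3, 0.1]
opening: 0.0005
tcp [ 0.4604 -0.2481  0.1715] F [-0.05  0.31  0.09]
yellow 853 93.1 12.2 [ 0.568  -0.0937  0.045 ] tool cm [-12.65  12.66  13.93]
yellow 1392 260.1 186.5 [ 0.4609 -0.25    0.045 ] tool cm [ 0.23 12.65  0.03]
[ 0.4624 -0.2468  0.0446]
```

Yellow is down, with its top at 0.0446 m. Now blue, about 25 cm away.

```bash
python3 -m crank '[[[-24.8,0,3.8],[0,0,0],-1],[[-24.8,0,3.8],[0,0,0],-1],[[-24.8,0,3.8],[0,0,0],-1],[[-24.8,0,3.8],[0,0,0],-1],[[-24.8,0,3.8],[0,0,0],-1],[[-24.8,0,3.8],[0,0,0],-1],[[-24.8,0,3.8],[0,0,0],-1],[[-24.8,0,3.8],[0,0,0],-1]]'; python3 -m crank '[[[0,2,0],[0,0,0],-1],[[0,3.5,0],[0,0,0],-1],[[0,3.5,0],[0,0,0],-1],[[0,3.5,0],[0,0,0],-1],[[0,3.5,0],[0,0,0],-1],[[0,3.5,0],[0,0,0],-1]]';  python3 -c "
from m import *
wrist('w5.png')"
```

```text
time_s: 8.78
tcp_pos: [0.4422, 0.0037, 0.1712]
tcp_rot: [-0.553, 0.554, -0.441, 0.439]
force: [0.3, -1.1, 0.3]
opening: 0.0
time_s: 9.28
tcp_pos: [0.4445, 0.0003, 0.1382]
tcp_rot: [0.552, -0.552, 0.441, -0.442]
force: [-0.3, -0.3, 0.3]
opening: 0.0004
tcp [4.445e-01 3.000e-04 1.382e-01] F [-0.32 -0.25  0.28]
red 2611 69.3 85.7 [0.4979 0.1488 0.05  ] tool cm [-13.32   8.82   8.47]
red 813 413.1 366.7 [ 0.3201 -0.1731  0.05  ] tool cm [ 14.18   8.82 -15.95]
yellow 751 407.8 59.5 [ 0.567 -0.079  0.05 ] tool cm [10.42  8.84 10.2 ]
blue 2359 255.9 199.1 [0.4449 0.0017 0.05  ] tool cm [-0.13  8.82  0.06]
```

View pics/w5.png

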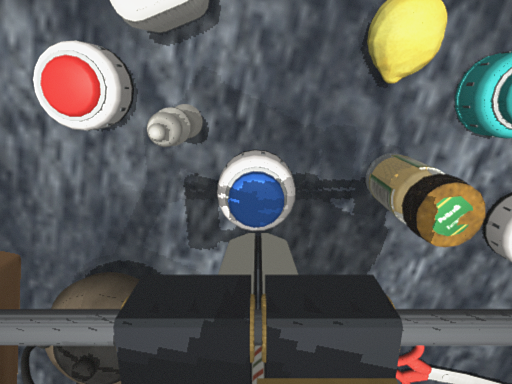

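The blue dome is at (256,199), centred to within about 1 mm. The mill (175,127) and spice jar (440,210) are clear of the fingers, and both are lower than the gripper body will come.

```bash
python3 -m crank '[[[-0.1,2,0],[0,0,0],-1],[[-0.1,4,0],[0,0,0],-1],[[-0.1,6,0],[0,0,0],-1],[[-0.1,7.2,0],[0,0,0],-1],[[-0.1,7.8,0],[0,0,0],-1],[[-0.1,8,0],[0,0,0],-1],[[-0.1,8,0],[0,0,0],-1]]' && python3 -m crank '[[[0,0.2,0],[0,0,0],-1],[[0,0.4,0],[0,0,0],-1],[[0,0.6,0],[0,0,0],-1],[[0,0.8,0],[0,0,0],-1]]'
```

```text
time_s: 9.92
tcp_pos: [0.444, 0.002, 0.0579]
tcp_rot: [0.553, -0.552, 0.441, -0.441]
force: [0.3, 0.1, 0.2]
opening: 0.0002
time_s: 10.25
tcp_pos: [0.4446, 0.002, 0.0503]
tcp_rot: [0.553, -0.552, 0.441, -0.442]
force: [0.6, -0.4, 2.2]
opening: 0.0007
```

```bash
python3 -m crank '[[[0,0.2,0],[0,0,0],-1],[[0,0.4,0],[0,0,0],-1],[[0,0.6,0],[0,0,0],-1],[[0,0.7,0],[0,0,0],-1],[[0,0.75,0],[0,0,0],-1],[[0,0.75,0],[0,0,0],-1]]'; python3 -m crank '[[[0,-1,0],[0,0,0],-1],[[0,-3,0],[0,0,0],-1],[[0,-7,0],[0,0,0],-1],[[0,-11,0],[0,0,0],-1],[[0,-13,0],[0,0,0],-1],[[0,-13,0],[0,0,0],-1],[[0,-13,0],[0,0,0],-1],[[0,-13,0],[0,0,0],-1]]'
python3 -c "
from m import *
s,im,d,c=wrist('w6.png',z=.045); print(top(257,184,d,c))
s,im,d,c=cap('side'); save('side2.png',im)
f=np.load('side.npz')
for I in (f['im'],im):
  for k,l in domes(I).items(): print(k,l)
print('depth tops')
for k,l in domes(im).items():
  for a,u,v in l: print(k,top(int(u),int(v),d,c))
"
```

```text
time_s: 10.75
tcp_pos: [0.4444, 0.002, 0.0425]
tcp_rot: [0.553, -0.552, 0.441, -0.442]
force: [1.6, -0.2, 5.5]
opening: 0.0006
time_s: 11.42
tcp_pos: [0.4422, 0.0026, 0.1707]
tcp_rot: [-0.552, 0.553, -0.442, 0.44]
force: [-0.8, 1.4, 0.1]
opening: 0.0002
tcp [0.4422 0.0026 0.1707] F [-0.84  1.4   0.07]
red 2051 93.1 83.7 [0.4971 0.1519 0.045 ] tool cm [-13.33  12.57   8.69]
red 251 406.3 353.8 [ 0.3014 -0.1868  0.045 ] tool cm [ 15.38  12.6  -17.88]
yellow 171 391.4 4.4 [ 0.6051 -0.0648  0.045 ] tool cm [10.19 12.51 14.44]
yellow 763 398.4 54.8 [ 0.5724 -0.082   0.045 ] tool cm [11.15 12.52 10.87]
yellow 156 507.4 226.7 [ 0.4557 -0.2285  0.045 ] tool cm [22.85 12.55 -3.75]
blue 1686 259.2 184.1 [0.4448 0.0019 0.045 ] tool cm [ 0.14 12.57  0.28]
[0.4443 0.0038 0.0446]
red [(np.int32(303), np.float64(308.9), np.float64(119.6)), (np.int32(356), np.float64(290.8), np.float64(274.3)), (np.int32(266), np.float64(453.2), np.float64(342.6))]
yellow [(np.int32(193), np.float64(233.8), np.float64(115.1)), (np.int32(247), np.float64(206.2), np.float64(194.7))]
blue [(np.int32(287), np.float64(283.8), np.float64(199.4))]
red [(np.int32(316), np.float64(290.6), np.float64(275.1)), (np.int32(267), np.float64(453.1), np.float64(342.6))]
yellow [(np.int32(119), np.float64(233.7), np.float64(116.9)), (np.int32(238), np.float64(205.9), np.float64(194.8))]
blue [(np.int32(246), np.float64(283.5), np.float64(200.9))]
depth tops
red [0.4999 0.1539 0.0454]
red [0.388  0.3612 0.2603]
yellow [ 0.4634 -0.2512  0.0443]
yellow [ 0.5946 -0.073   0.0495]
blue [0.4455 0.0006 0.0447]
```

View pics/side2.png

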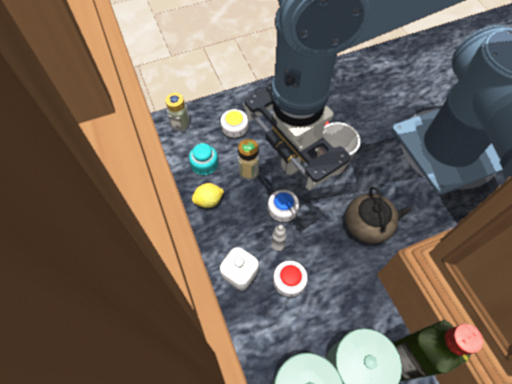

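All three domes are down. The side view shows red at (291,275), yellow at (234,117) and blue at (284,201), each moved only by the press. The mill, jars, lemon and sugar pot are where they were, and the hand is clear. Handing in.

```bash
python3 -c "
from h import *
print(r.finish_job())"
```

```text
the job is handed in; nothing more can be done
None
```

I pressed the red, yellow and blue timers in that order with the closed fingertips and handed the job in at about 11.5 s. No verdict was reported.

- **Press force:** the most I read at the end of each press was about 5.5 N, well under the 20 N limit. These are end-of-move readings, so a brief peak in between would not show.
- **Domes:** the side camera put the tops at 45.4 mm (red), 44.3 mm (yellow) and 44.7 mm (blue). The fully down height is 45 mm. The wrist camera agreed to within 1 mm after each press.
- **Timers and bystanders:** in the side view each dome's centre shifted by under 2 pixels, which the press itself accounts for. The mill, jars, lemon and sugar pot looked unmoved. I judged those by eye, apart from the lemon's colour patch, which stayed put.
- **Hand:** it finished clear, with the fingertips about 17 cm above the worktop.

No check failed. The red dome's position differed by up to about 7 mm between the wrist views. The causes were the arm still settling, the hand's shadow and the fingers covering part of the dome. I went by the settled views, which were well inside the flat top.

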